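# Clamp the brass slide valve in the drill vise

## Task

Stand the brass slide valve, wide flange down, on the bed of the green drill vise between the open jaws, near the middle of their width and square to them, and let go of it. Then wind the vise's crank clockwise until the sliding jaw has pushed the valve against the fixed jaw, and about half a turn more, so that it is held firmly without squashing the soft brass; let go of the crank. Leave the other things on the desk as they are.

Things in the scene. Friction and masses are not known exactly. Their poses are not given: they have to be found in the camera images.
- vise: Green drill vise bolted to the desk, 158 mm long, base plate 100 mm wide. Origin on the desk under the crank: x runs along the screw from the crank (at the vise's left end as the robot sees it) to the fixed jaw, y across the jaws, z up. Screw axis at y = 0, z = 61 mm. Bed top, where the work stands: z = 52 mm, 64 mm wide. Green end plate x 9 to 24 mm, up to z = 76 mm.
- bed_end (a point): Middle of the lower edge of the fixed steel jaw's clamping face, on the bed: vise x = 114, y = 0, z = 52 mm. The face looks to vise -x. It is 22 mm thick (x); both jaws are 64 mm wide (y) and 18 mm high (z 52 to 70 mm).
- guard_edge (a point): Middle of the upper edge of the clear chip guard (fixed, 100 mm wide in y, yellow wire rim), at vise x = -20, z = 187 mm: upright at x = 8 mm from z = 75 to 149 mm, above that leaning out over the crank to this edge. A gripper pointing straight down at the crank handle hits it: lean the gripper 25 to 50 deg from vertical, its body on the vise -x side of its fingertips.
- jaw: Sliding steel jaw plate. Origin at the middle of the lower edge of its clamping face (looks to vise +x), on the bed; axes as the vise. It rides on two springs before a green carriage that the crank moves 10 mm per turn; fully open its face is at vise x = 60 mm; it starts 41 to 51 mm from the fixed jaw. Once the work is nipped, each further turn adds about 40 N; after 1.1 turns the springs bottom.
- crank (a joint): Crank angle, rad: grows clockwise as seen from the crank end, looking along vise +x, closing the jaw 10 mm per 2 pi; several turns; 0 = fully open, handle at the top. Turning takes 3 to 7 N at the handle; it stays where it is left. Handle axis in the vise frame: y = -32 sin(angle), z = 61 + 32 cos(angle) mm.
- handle_mid (a point): Middle of the red crank handle: round, 16 mm diameter, 40 mm long, parallel to the screw (vise x -48 to -8 mm, this point at x = -28 mm), 32 mm off the screw axis, spinning freely on its pin. The crank's flat arm is at vise x -6 to 0, its hub to -9 mm. Pinch the handle across vise y and carry it round in circles without turning the gripper.
- valve: Brass slide valve, about 280 g, 34 mm high, standing flange down on the desk left or right. Origin at the centre of its underside, z up. Flange 30 x 48 x 12 mm (x, y, z), above it a body 30 x 34 mm (x, y) with a slot between two lugs on top (from z = 25 mm; outer sides 34 mm apart). Jaws go on the two flat sides 30 mm apart (across x); grasp it across y by the 34 mm part.
- lubricator: Brass lubricator with a knob on top, 36 mm diameter, 72 mm high, standing upright. Origin at the centre of its foot. Leave alone.
- pipe_bend: Copper pipe bend with brass unions, about 80 x 80 mm, 22 mm high, lying on the desk. Origin inside the bend. Leave alone.
- shovel: Black iron stoking shovel, 193 mm long, lying beyond the vise. Origin at mid length, x towards the blade. Leave alone.
- bin_lip (a point): Middle of the near rim of the small wooden tilting scrap bin (100 x 110 x 60 mm, swings on a pin in a stand 150 mm wide), on the left. Leave alone.

How it is judged:
By the outcome, as a careful person would: the job done as asked, in the order asked, and still so for the second after the job is handed in, with the robot touching nothing.
It also fails if it takes over 72 s, if anything falls off the work surface, if the arm or the gripper's body presses on something with over 40 N, if the wrist force passes 120 N, or if a joint passes its speed limit or range.

## Robot

A 6-joint arm with a two-finger parallel gripper is mounted at the origin on the work surface. World frame = base frame: x ahead of the robot, y to its left, z up, the work surface at z = 0. Lengths are in m, angles in rad, forces in N, time in s.
With the tool pointing down it reaches from about 0.25 to 0.775 m from the base axis. Payload 4 kg.
Tool frame: the origin (TCP) lies at the very end of the fingers, on their centre line; the grasp point (between the pads) lies hold_point_z behind it (hold_point_z is the distance from the TCP to the grasp point, in m); z points along the fingers, y is the direction in which the jaws open and shut (so a half turn about z gives the same grasp; the last joint's range is limited). The gripper opens to 94 mm and grips with 3 to 60 N. Pads are 16 mm wide; open, the fingers measure 119 mm over their backs; the gripper's body (75 mm by 177 mm) begins 78 mm behind the grasp point.
Start: joints at [1.043, 0.087, 1.371, -0, 1.684, -0.103], TCP at [0.227, 0.501, 0.206] pointing down, gripper open.
Joint ranges: [-3.1, 3.1], [-0.76, 2.03], [0.27, 2.55], [-1.08, 4.22], [0.17, 2.65], [-2.57, 2.57]. Speed limits (rad/s): [2.79, 2.79, 3.14, 3.14, 3.14, 3.14].

## Interface

Orientations are given as [roll, pitch, yaw] about the fixed x, y, z axes, in that order (R = Rz(yaw) Ry(pitch) Rx(roll)).
In Python, from bench import * gives the robot as it stands.
- The arm moves only by the tool step_arm, never from a script. Its argument "increments" is text: rows parted by semicolons, each of 6 numbers parted by spaces: the shift along the tool's x, y, z in cm, then the turn, a rotation vector about the tool's x, y, z in rad. A call has 1 to 5 rows; each row shifts and turns the commanded pose from where the row before left it, along the tool's axes as they then stand; what a row does not reach is not made up. A row lasts 1/10 s, in which the tool goes at most 50 mm and 8.59 degrees, less where a joint would pass 70% of its speed; a pose out of reach is approached as far as the arm can. A call is refused whole if a number of a shift passes 5 or a number of a turn 0.15, either way. A call with a gripper value outside its range is refused whole. "claw" is the gripper's target within -1 to 1 (shut at 1, half-way at 0, fully open at -1), set as the call begins (left out, the last holds). The fingers move at their own pace and stop on an object; the grip force is fixed at half the most. Time passes only in rows, so rows that do not move let the fingers close. It gives the time, the measured TCP pose, the force and the opening at its end, in the units of the state.
- get_obs(): the state, without advancing time (a new reading comes with each control period).
- snapshot(name): name is "scene" or "top" or "wrist"; returns the picture (420x560x3 uint8, red, green, blue); there is no depth.
- calibration(name): a dict with "camera_matrix" (3x3 intrinsics, pixels), "k1" (the pictures are not rectified: a ray, as slopes to the right and down, at radius r is drawn at 1 + k1 r^2 times it, then the intrinsics apply), "eye" and "orientation" of the camera in the world; the wrist camera has in their place "tool_from_camera" (4x4, takes a point from camera to tool coordinates, whose origin is the TCP and whose axes are the flange's). Camera axes: x right, y up, looking along -z (the intrinsics and any distortion apply to the point x, -y, -z); pixel columns grow to the right and rows downward; lengths in m; the calibration is good to about 2 mm. A picture is of the moment at which its call begins: read the wrist's pose just before it. calibration takes no time and is no camera call.
- close_job(): hands the job in, once; it reports no verdict.
The state is a dict: "time": time; "joint_positions": joint angles; "qvel": joint speeds; "joint_torque": joint torques, N m; "tool_pos": TCP position; "ee_rot": TCP orientation; "wrist_force": force on the tool from outside, world axes, zero at the start; "wrist_torque": the same for the moment, N m; "width": finger opening in m.
Only numpy, scipy, OpenCV 4.12 (cv2) and the standard library are available. Lean on these libraries where they do the work, as an engineer would, in place of code of your own. Each camera call takes 0.05 s, during which the arm holds its last target. There are 200 camera calls.

## Working session

There is one attempt and no reset: what is moved stays moved. The work goes in short steps, Python scripts to look and compute and a tool call to move; the robot and the scene stay as the last step left them, time stands still between calls to the robot, and variables do not carry over. Pictures are saved under pics/ and viewed, about 8 in all and at most 12, crops included, and the job is handed in when it is done.

Besides the shell and the picture viewer there is one more tool, called after "Emit:" by a JSON object that holds its "fn" and its "kwargs", one argument or row to a line. step_arm: Moves the arm, as the interface text tells. Its arguments: {"type":"object","properties":{"increments":{"type":"string"},"claw":{"type":"number"}},"required":["increments"]}

```bash
ls; mkdir -p pics; python3 - <<'E'
from bench import *
import cv2
o=get_obs();print({k:o[k] for k in ('time','tool_pos','ee_rot','width')})
for n in('scene','top','wrist'):
    im=snapshot(n);cv2.imwrite(f'pics/{n}0.png',im[:,:,::-1]);print(n,calibration(n))
print([k for k in dir() if 'hold' in k])
E
```

```text
pics
{'time': 0.0, 'tool_pos': array([0.22639869, 0.50063226, 0.2043212 ]), 'ee_rot': array([-3.13939458e+00, -2.18373070e-04,  2.71679855e+00]), 'width': 0.09385682941486992}
scene {'camera_matrix': array([[379.16170801,   0.        , 279.96835012],
       [  0.        , 379.16170801, 209.20151473],
       [  0.        ,   0.        ,   1.        ]]), 'k1': -0.08068067219488116, 'eye': array([1.03134018, 0.68216698, 0.63922975]), 'orientation': array([0.97031203, 0.01416618, 2.56451773])}
top {'camera_matrix': array([[462.10055876,   0.        , 273.86841047],
       [  0.        , 462.10055876, 214.83642798],
       [  0.        ,   0.        ,   1.        ]]), 'k1': 0.03765515133898585, 'eye': array([0.53530402, 0.03667427, 1.05163294]), 'orientation': array([ 0.08426774,  0.00540177, -1.58938288])}
wrist {'camera_matrix': array([[342.97288091,   0.        , 283.36002595],
       [  0.        , 342.97288091, 212.09937174],
       [  0.        ,   0.        ,   1.        ]]), 'k1': -0.004770856310671257, 'tool_from_camera': array([[ 3.48199424e-04,  9.60669098e-01,  2.77695449e-01,
         8.10108085e-02],
       [ 9.99999794e-01, -1.84645678e-04, -6.15119751e-04,
        -1.18411004e-03],
       [-5.39651272e-04,  2.77695606e-01, -9.60668965e-01,
        -1.79983111e-01],
       [ 0.00000000e+00,  0.00000000e+00,  0.00000000e+00,
         1.00000000e+00]])}
['hold_point_z']
```

View pics/top0.png

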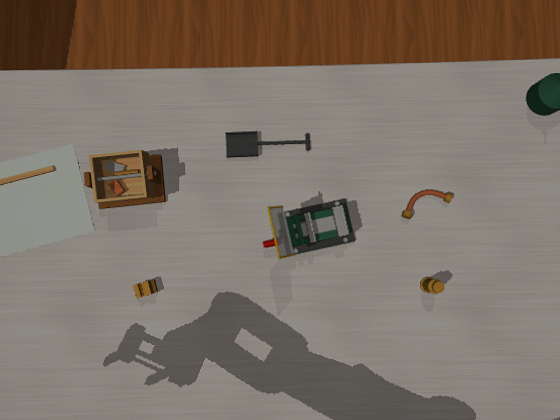

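View pics/scene0.png

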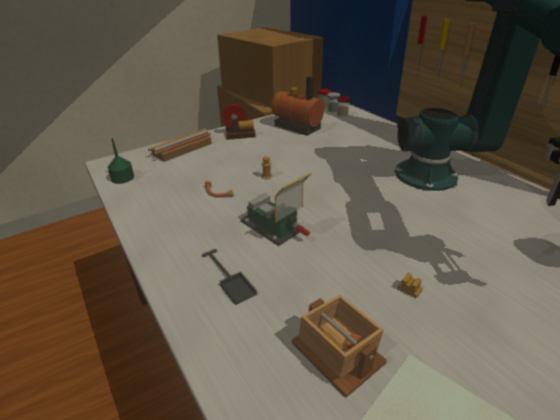

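Top view: vise centred near (315,228), handle at (269,243), guard at (279,231), valve at (147,287), lubricator (432,286). I'll enlarge the vise and valve.

```bash
cat > h.py <<'E'
from bench import *
import cv2, numpy as np
from scipy.spatial.transform import Rotation as R
def cam(n,o=None):
    c=calibration(n)
    if n=='wrist':
        T=c['tool_from_camera'];Rt=R.from_euler('xyz',o['ee_rot']).as_matrix()
        return c,Rt@T[:3,:3],Rt@T[:3,3]+o['tool_pos']
    return c,R.from_euler('xyz',c['orientation']).as_matrix(),np.array(c['eye'])
def proj(P,C):
    c,Rc,e=C;p=(np.atleast_2d(P)-e)@Rc
    s=np.c_[p[:,0],-p[:,1]]/-p[:,2:];s=s*(1+c['k1']*(s**2).sum(1,keepdims=True))
    K=c['camera_matrix'];return s*[K[0,0],K[1,1]]+K[:2,2]
def pix(uv,z,C):
    c,Rc,e=C;K=c['camera_matrix'];uv=np.atleast_2d(uv).astype(float)
    d=(uv-K[:2,2])/[K[0,0],K[1,1]];s=d.copy()
    for _ in range(20): s=d/(1+c['k1']*(s**2).sum(1,keepdims=True))
    r=np.c_[s[:,0],-s[:,1],-np.ones(len(s))]@Rc.T
    return e+r*((z-e[2])/r[:,2:])
def crop(f,x,y,w,h,s,out):
    im=cv2.imread(f)[y:y+h,x:x+w];cv2.imwrite(out,cv2.resize(im,None,fx=s,fy=s,interpolation=cv2.INTER_CUBIC))
E
python3 - <<'E'
from h import *
a=cv2.imread('pics/top0.png');b=cv2.imread('pics/scene0.png')
r=lambda im,x,y,w,h,s:cv2.resize(im[y:y+h,x:x+w],(w*s,h*s),interpolation=cv2.INTER_CUBIC)
top=r(a,260,190,100,75,6)              # 600x450
v=r(a,130,275,33,25,6); v2=r(b,397,270,33,25,6)   #198x150
col=np.vstack([v,v2,np.zeros((150,198,3),np.uint8)])
cv2.imwrite('pics/c1.png',np.hstack([top,col]))
cv2.imwrite('pics/c2.png',r(b,230,170,90,75,7))
E
```

```text
(no output)
```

View pics/c1.png

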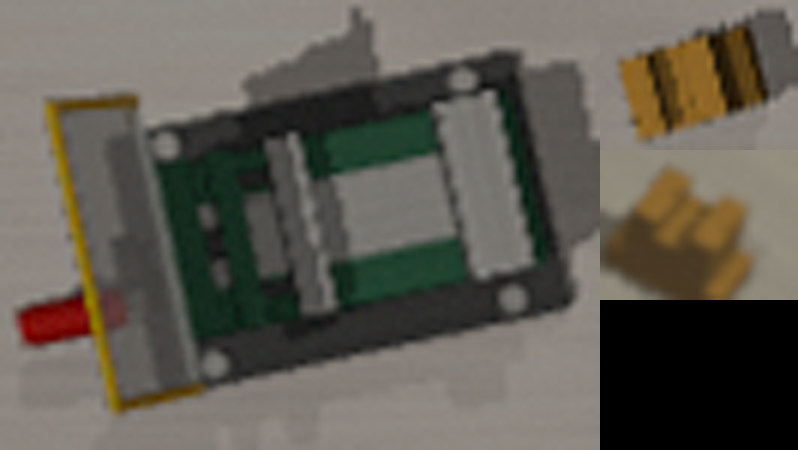

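Crop: fixed jaw top corners (435,103),(497,92),(533,270),(473,280); guard edge (50,103)-(117,408); sliding jaw top edge (297,133)-(335,305); handle end ~(20,328); valve lugs' top ~(620..718, 37..140), its long axis along the picture's horizontal, tilted ~15°.

```bash
python3 - <<'E'
from h import *
from scipy.optimize import least_squares
C=cam('top')
P=np.array([[114,32,70],[136,32,70],[136,-32,70],[114,-32,70],[-20,50,187],[-20,-50,187]])/1e3
uv=np.array([[435,103],[497,92],[533,270],[473,280],[50,103],[117,408]])/6+[260-.4,190-.4]
def w(p,P): return np.c_[P@np.array([[np.cos(p[2]),np.sin(p[2]),0],[-np.sin(p[2]),np.cos(p[2]),0],[0,0,1]])]+[p[0],p[1],0]
s=least_squares(lambda p:(proj(w(p,P),C)-uv).ravel(),[.5,.05,-1.4]);print(s.x,s.fun.reshape(-1,2).round(2))
def tov(X):
    d=X-np.array([s.x[0],s.x[1],0]);c,n=np.cos(s.x[2]),np.sin(s.x[2]);return np.c_[d[:,0]*c+d[:,1]*n,-d[:,0]*n+d[:,1]*c,d[:,2]]*1e3
print('jaw',tov(pix(np.array([[297,133],[335,305]])/6+[259.6,189.6],.070,C)).round(1))
for z in (.06,.075,.09): print('handle end',tov(pix(np.array([[20,328]])/6+[259.6,189.6],z,C)).round(1))
q=pix((np.array([[620,62],[708,37],[722,118],[640,140]])-[600,0])/6+[129.6,274.6],.034,C);print('valve',q.round(4),q.mean(0))
e=(q[3]+q[2]-q[0]-q[1]);e2=q[0]+q[3]-q[1]-q[2];print(np.arctan2(e[1],e[0]),np.arctan2(e2[1],e2[0]),np.linalg.norm(e)/2,np.linalg.norm(e2)/2)
o=get_obs();print(hold_point_z,o['ee_rot'],R.from_euler('xyz',o['ee_rot']).as_matrix().round(3))
S=cam('scene');print(proj(w(s.x,P),S).round(1))
E
```

```text
[ 0.57986304  0.02194465 -1.38203343] [[ 0.    0.24]
 [-0.23 -0.04]
 [ 0.37 -0.34]
 [ 0.22  0.13]
 [-0.07 -0.72]
 [-0.24  0.71]]
jaw [[ 63.9  32.2  70. ]
 [ 64.1 -30.2  70. ]]
handle end [[-46.8 -15.   60. ]]
handle end [[-46.4 -15.4  75. ]]
handle end [[-46.  -15.8  90. ]]
valve [[0.4741 0.3501 0.034 ]
 [0.4824 0.3184 0.034 ]
 [0.4533 0.3131 0.034 ]
 [0.446  0.3426 0.034 ]] [0.4639598 0.3310442 0.034    ]
-2.922112146835304 1.8192218605196293 0.029324138744332217 0.0315640794497679
0.0188 [-3.13992809e+00 -1.53893457e-04  2.71676417e+00] [[-0.911  0.412 -0.001]
 [ 0.412  0.911 -0.001]
 [ 0.    -0.002 -1.   ]]
[[252.1 203.6]
 [246.9 200.5]
 [264.2 191.8]
 [269.4 194.7]
 [281.  187.1]
 [310.2 172.2]]
```

View pics/c2.png

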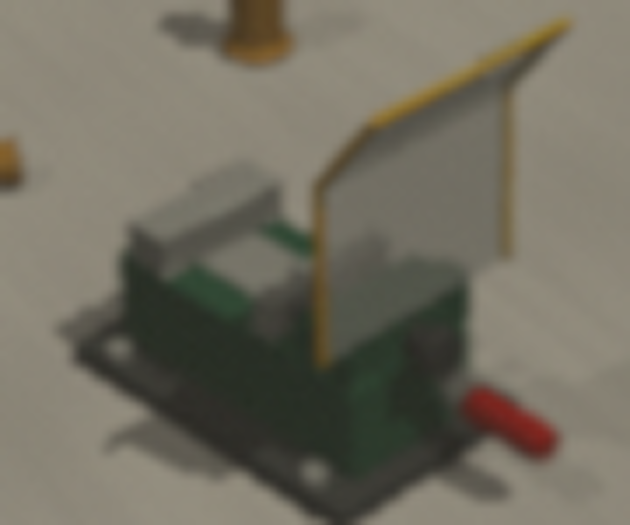

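Scene crop: handle hangs low at the crank end ((510,425)), jaws open, clear bed. So crank ≈ 2.65 rad, jaw face ≈ vise x 64. Vise pose is good; now hover above the valve.

```bash
cat >> h.py <<'E'
V=np.array([0.57986,0.02194,-1.38203])
def vw(p): # vise mm -> world m
    c,s=np.cos(V[2]),np.sin(V[2]);x,y,z=np.array(p)/1e3
    return np.array([V[0]+c*x-s*y,V[1]+s*x+c*y,z])
def Rdown(psi): return R.from_euler('xyz',[np.pi,0,psi])
def Rlean(t): # tool x=-vise x, leaning t
    return R.from_euler('z',V[2]+np.pi)*R.from_euler('x',np.pi)*R.from_euler('y',t)
def plan(pos,Rt,step=3.0,ang=.12):
    o=get_obs();p=o['tool_pos'];r0=R.from_euler('xyz',o['ee_rot']);rv=(r0.inv()*Rt).as_rotvec()
    d=pos-p;n=max(1,int(np.ceil(max(np.linalg.norm(d)*100/step,np.linalg.norm(rv)/ang))))
    rows=[];r=r0
    for i in range(n):
        rows.append(' '.join('%g'%x for x in np.r_[(r.inv().apply(d/n)*100).round(2),(rv/n).round(3)]));r=r*R.from_rotvec(rv/n)
    for i in range(0,n,5):print('; '.join(rows[i:i+5]))
E
python3 - <<'E'
from h import *
print(Rlean(0.6).as_matrix().round(2))
plan(np.array([.464,.331,.13]),Rdown(3.377),4)
E
```

```text
[[-0.15  0.98 -0.11]
 [ 0.81  0.19  0.55]
 [ 0.56  0.   -0.83]]
-3.58 -0.71 0.93 -0 -0 -0.083; -3.51 -1 0.93 -0 -0 -0.083; -3.41 -1.29 0.93 -0 -0 -0.083; -3.3 -1.56 0.93 -0 -0 -0.083; -3.16 -1.83 0.93 -0 -0 -0.083
-2.99 -2.09 0.93 -0 -0 -0.083; -2.81 -2.32 0.93 -0 -0 -0.083; -2.61 -2.55 0.93 -0 -0 -0.083
```

Emit:
{"fn": "step_arm", "kwargs": {
  "increments": "-3.58 -0.71 0.93 0 0 -0.083; -3.51 -1 0.93 0 0 -0.083; -3.41 -1.29 0.93 0 0 -0.083; -3.3 -1.56 0.93 0 0 -0.083; -3.16 -1.83 0.93 0 0 -0.083",
  "claw": -1
}}

```text
time: 0.65
tool_pos: [0.3761, 0.3942, 0.1583]
ee_rot: [-3.141, -0.0, 3.135]
wrist_force: [-0.0, -0.3, 0.0]
width: 0.0942
```

Emit:
{"fn": "step_arm", "kwargs": {
  "increments": "-2.99 -2.09 0.93 0 0 -0.083; -2.81 -2.32 0.93 0 0 -0.083; -2.61 -2.55 0.93 0 0 -0.083; 0 0 0 0 0 0; 0 0 0 0 0 0"
}}

```text
time: 1.15
tool_pos: [0.4643, 0.3313, 0.1303]
ee_rot: [3.141, -0.002, -2.905]
wrist_force: [0.6, -1.1, 0.1]
width: 0.0942
```

```bash
sed -i "s/R.from_euler('y',t)/R.from_euler('y',-t)/" h.py; python3 - <<'E'
from h import *
o=get_obs();im=snapshot('wrist');cv2.imwrite('pics/w1.png',im[:,:,::-1]);print(o['time'],o['tool_pos'],o['ee_rot'],o['wrist_force'])
P=proj([[.464,.331,.034]],cam('wrist',o))[0];print(P)
np.save('w1.npy',np.r_[o['tool_pos'],o['ee_rot']])
x,y=int(P[0])-100,int(P[1])-75;x=max(0,min(360,x));y=max(0,min(270,y));print(x,y)
crop('pics/w1.png',x,y,200,150,4,'pics/w1c.png')
E
```

```text
1.15 [0.46431494 0.33130271 0.13030064] [ 3.14143308e+00 -1.99686650e-03 -2.90488747e+00] [ 0.64595831 -1.12523421  0.08980172]
[284.05519358 213.93180565]
184 138
```

View pics/w1c.png

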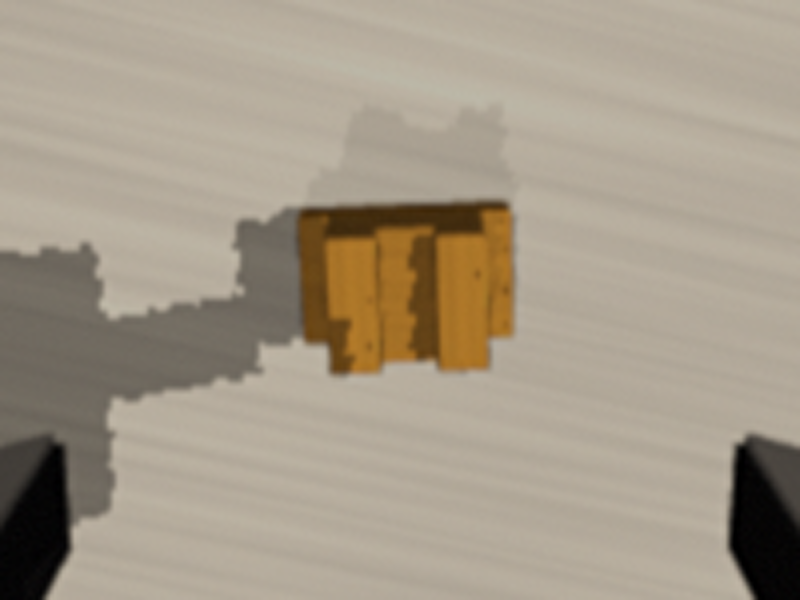

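Wrist view: lug tops' corners at crop (327,238),(487,234),(491,369),(332,374); flange sides visible both ends; nearly square to the gripper.

```bash
python3 - <<'E'
from h import *
from scipy.optimize import least_squares
s=np.load('w1.npy');C=cam('wrist',dict(tool_pos=s[:3],ee_rot=s[3:]))
uv=np.array([[327,238],[487,234],[491,369],[332,374],[299,209],[510,204],[513,335]])/4+[184-.4,138-.4]
P=np.array([[-15,-17,34],[-15,17,34],[15,17,34],[15,-17,34],[-15,-24,12],[-15,24,12],[15,24,12]])/1e3
def w(p):
    return P@np.array([[np.cos(p[2]),np.sin(p[2]),0],[-np.sin(p[2]),np.cos(p[2]),0],[0,0,1]])+[p[0],p[1],0]
best=min((least_squares(lambda p:(proj(w(p),C)-uv).ravel(),[.464,.331,a]) for a in (.23,.23-np.pi)),key=lambda r:r.cost)
print(best.x,best.fun.reshape(-1,2).round(2))
a=best.x; psi=a[2]
if abs((psi+2.9+np.pi)%(2*np.pi)-np.pi)>1: psi+=np.pi
print(psi)
plan(np.array([a[0],a[1],.0145]),Rdown(psi),2.5)
E
```

```text
[ 0.46313995  0.33218888 -6.01545211] [[-0.73 -0.59]
 [ 0.35 -0.82]
 [-0.21 -0.23]
 [-0.37 -0.32]
 [-0.3   1.15]
 [ 0.91  0.77]
 [ 0.41  0.2 ]]
-2.873859455343501
0.01 0.01 2.33 0 -0 -0.006; 0.01 0.01 2.33 0 -0 -0.006; 0.01 0.01 2.33 0 -0 -0.006; 0.01 0.01 2.33 0 -0 -0.006; 0.02 0.01 2.33 0 -0 -0.006
```

Emit:
{"fn": "step_arm", "kwargs": {
  "increments": "0.02 0.02 2.8 0 0 -0.006; 0.02 0.02 2.8 0 0 -0.006; 0.02 0.01 2.8 0 0 -0.006; 0 0 1.8 0 0 -0.006; 0 0 1.3 0 0 -0.006"
}}

```text
time: 1.7
tool_pos: [0.462, 0.3331, 0.015]
ee_rot: [3.141, -0.001, -2.87]
wrist_force: [-0.0, 0.2, 0.6]
width: 0.094
```

Emit:
{"fn": "step_arm", "kwargs": {
  "increments": "0 0 0 0 0 0; 0 0 0 0 0 0; 0 0 0 0 0 0; 0 0 0 0 0 0; 0 0 0 0 0 0",
  "claw": 1
}}

```text
time: 2.2
tool_pos: [0.4644, 0.3325, 0.0171]
ee_rot: [3.141, 0.002, -2.873]
wrist_force: [0.4, 0.8, -0.1]
width: 0.0574
```

Emit:
{"fn": "step_arm", "kwargs": {
  "increments": "0 0 0 0 0 0; 0 0 0 0 0 0; 0 0 0 0 0 0; 0 0 0 0 0 0; 0 0 0 0 0 0"
}}

```text
time: 2.7
tool_pos: [0.4638, 0.3323, 0.0162]
ee_rot: [3.141, 0.0, -2.872]
wrist_force: [0.5, 1.3, -0.0]
width: 0.0341
```

Emit:
{"fn": "step_arm", "kwargs": {
  "increments": "0 0 -2 0 0 0; 0 0 -4.5 0 0 0; 0 0 -4.5 0 0 0; 0 0 -4.5 0 0 0; 0 0 -4.5 0 0 0"
}}

```text
time: 3.2
tool_pos: [0.4631, 0.3317, 0.2167]
ee_rot: [-3.141, -0.002, -2.872]
wrist_force: [0.6, 0.7, -2.1]
width: 0.0339
```

Emit:
{"fn": "step_arm", "kwargs": {
  "increments": "0 0 -4 0 0 0; 0 0 0 0 0 0; 0 0 0 0 0 0"
}}

```text
time: 3.5
tool_pos: [0.4638, 0.3321, 0.2558]
ee_rot: [-3.142, 0.0, -2.872]
wrist_force: [-0.2, -1.3, -2.9]
width: 0.0336
```

```bash
python3 - <<'E'
from h import *
o=get_obs();print(o['tool_pos'],o['width'],o['wrist_force'])
t=vw([96,0,120]);t[2]=.26;print(t)
plan(t,Rdown(V[2]+np.pi),3.5)
E
```

```text
[0.46381634 0.33211229 0.25581823] 0.033605654557301995 [-0.1855254  -1.25275205 -2.9428334 ]
[ 0.59787414 -0.0723547   0.26      ]
-0.15 -3.04 -0.03 0 0 0.118; -0.51 -3 -0.03 0 0 0.118; -0.86 -2.92 -0.03 0 0 0.118; -1.2 -2.8 -0.03 0 0 0.118; -1.52 -2.64 -0.03 0 0 0.118
-1.82 -2.44 -0.03 0 0 0.118; -2.09 -2.21 -0.03 0 0 0.118; -2.34 -1.95 -0.03 0 0 0.118; -2.55 -1.66 -0.03 0 0 0.118; -2.73 -1.35 -0.03 0 0 0.118
-2.87 -1.02 -0.03 0 0 0.118; -2.97 -0.67 -0.03 0 0 0.118; -3.03 -0.32 -0.03 0 0 0.118; -3.04 0.04 -0.03 0 0 0.118
```

Emit:
{"fn": "step_arm", "kwargs": {
  "increments": "-0.15 -3.04 -0.03 0 0 0.118; -0.51 -3 -0.03 0 0 0.118; -0.86 -2.92 -0.03 0 0 0.118; -1.2 -2.8 -0.03 0 0 0.118; -1.52 -2.64 -0.03 0 0 0.118"
}}

```text
time: 4.0
tool_pos: [0.5103, 0.1861, 0.2531]
ee_rot: [-3.137, -0.006, 2.816]
wrist_force: [0.4, 0.3, -3.2]
width: 0.0339
```

Emit:
{"fn": "step_arm", "kwargs": {
  "increments": "-1.82 -2.44 -0.03 0 0 0.118; -2.09 -2.21 -0.03 0 0 0.118; -2.34 -1.95 -0.03 0 0 0.118; -2.55 -1.66 -0.03 0 0 0.118; -2.73 -1.35 -0.03 0 0 0.118"
}}

```text
time: 4.5
tool_pos: [0.5581, 0.0419, 0.2546]
ee_rot: [-3.136, -0.005, 2.226]
wrist_force: [0.6, -0.8, -2.1]
width: 0.0335
```

Emit:
{"fn": "step_arm", "kwargs": {
  "increments": "-2.87 -1.02 -0.03 0 0 0.118; -2.97 -0.67 -0.03 0 0 0.118; -3.03 -0.32 -0.03 0 0 0.118; -3.04 0.04 -0.03 0 0 0.118; 0 0 0 0 0 0"
}}

```text
time: 5.0
tool_pos: [0.5967, -0.0761, 0.2547]
ee_rot: [-3.133, -0.001, 1.752]
wrist_force: [-0.2, 0.0, -2.9]
width: 0.0337
```

Emit:
{"fn": "step_arm", "kwargs": {
  "increments": "0 0 4 0 0 0; 0 0 4 0 0 0; 0 0 3 0 0 0; 0 0 0 0 0 0; 0 0 0 0 0 0"
}}

```text
time: 5.5
tool_pos: [0.5962, -0.0718, 0.1482]
ee_rot: [-3.137, -0.002, 1.76]
wrist_force: [0.7, -0.6, -2.0]
width: 0.0339
```

```bash
python3 - <<'E'
from h import *
o=get_obs();im=snapshot('wrist');cv2.imwrite('pics/w2.png',im[:,:,::-1]);print(o['time'],o['tool_pos'],o['ee_rot'],o['wrist_force'])
np.save('w2.npy',np.r_[o['tool_pos'],o['ee_rot']])
C=cam('wrist',o);Q=np.array([vw(p) for p in ([114,32,70],[114,-32,70],[136,32,70],[136,-32,70],[64,32,70],[64,-32,70],[114,32,52],[114,-32,52])])
print(proj(Q,C).round(1))
plan(vw([96,0,72]),Rdown(V[2]+np.pi),2)
cv2.imwrite('pics/w2c.png',cv2.resize(im[60:420,80:500,::-1],None,fx=1.6,fy=1.6,interpolation=cv2.INTER_CUBIC))
E
```

```text
5.5 [ 0.59622716 -0.07176096  0.14820753] [-3.13738511e+00 -2.04745783e-03  1.75973689e+00] [ 0.72701579 -0.57490292 -2.02774747]
[[326.1 241.6]
 [246.5 241.5]
 [325.2 266.8]
 [247.3 266.6]
 [328.4 180.2]
 [244.6 180.1]
 [323.7 234.1]
 [248.7 233.9]]
-0.01 0 1.97 0 -0 0; -0.01 0 1.97 0 -0 0; -0.01 0 1.97 0 -0 0; -0.01 0 1.97 0 -0 0
```

View pics/w2c.png

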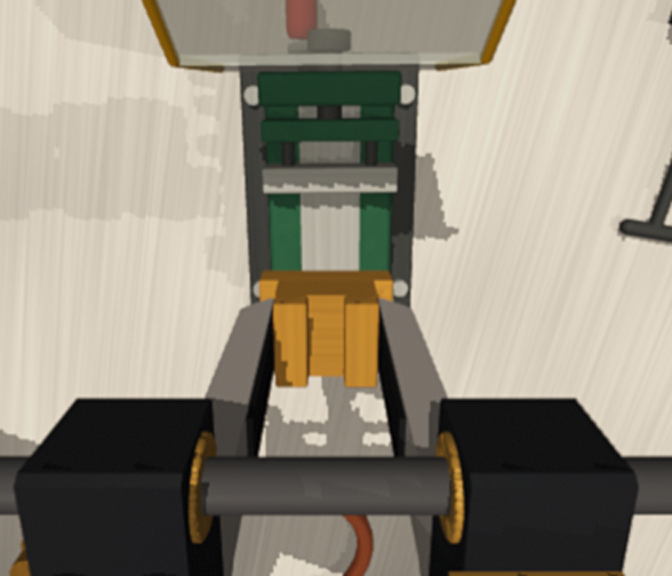

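View: valve hangs square in the fingers in front of the fixed jaw, sliding jaw top front edge at (263–397,192) as predicted (x≈64), bed clear. Descend.

Emit:
{"fn": "step_arm", "kwargs": {
  "increments": "0 0 2.5 0 0 0; 0 0 2.5 0 0 0; 0 0 1.5 0 0 0; 0 0 0.7 0 0 0; 0 0 0 0 0 0"
}}

```text
time: 6.05
tool_pos: [0.5976, -0.0724, 0.0783]
ee_rot: [-3.141, -0.0, 1.759]
wrist_force: [-0.2, 0.1, -2.8]
width: 0.0339
```

Emit:
{"fn": "step_arm", "kwargs": {
  "increments": "0 0 0 0 0 0; 0 0 0 0 0 0; 0 0 0 0 0 0"
}}

```text
time: 6.35
tool_pos: [0.5983, -0.0727, 0.0797]
ee_rot: [3.139, 0.001, 1.759]
wrist_force: [0.1, 0.2, -2.3]
width: 0.0339
```

Emit:
{"fn": "step_arm", "kwargs": {
  "increments": "0 0 0.2 0 0 0; 0 0 0.1 0 0 0; 0 0 0 0 0 0; 0 0 0 0 0 0"
}}

```text
time: 6.75
tool_pos: [0.5974, -0.0725, 0.0751]
ee_rot: [-3.141, -0.0, 1.759]
wrist_force: [0.4, 0.7, -3.0]
width: 0.0338
```

Emit:
{"fn": "step_arm", "kwargs": {
  "increments": "0 0 0.2 0 0 0; 0 0 0.2 0 0 0; 0 0 0 0 0 0; 0 0 0 0 0 0"
}}

```text
time: 7.15
tool_pos: [0.5974, -0.0724, 0.0711]
ee_rot: [-3.141, -0.0, 1.759]
wrist_force: [-0.8, -0.5, -3.0]
width: 0.0336
```

Emit:
{"fn": "step_arm", "kwargs": {
  "increments": "0 0 0.1 0 0 0; 0 0 0 0 0 0; 0 0 0 0 0 0"
}}

```text
time: 7.45
tool_pos: [0.5975, -0.0725, 0.0703]
ee_rot: [3.142, -0.0, 1.759]
wrist_force: [0.2, 0.5, -2.7]
width: 0.0335
```

Emit:
{"fn": "step_arm", "kwargs": {
  "increments": "0 0 0.1 0 0 0; 0 0 0 0 0 0; 0 0 0 0 0 0"
}}

```text
time: 7.75
tool_pos: [0.5975, -0.0725, 0.0692]
ee_rot: [-3.142, -0.0, 1.759]
wrist_force: [-0.6, 0.6, -2.8]
width: 0.034
```

Emit:
{"fn": "step_arm", "kwargs": {
  "increments": "0 0 0.1 0 0 0; 0 0 0 0 0 0; 0 0 0 0 0 0"
}}

```text
time: 8.05
tool_pos: [0.5975, -0.0725, 0.0682]
ee_rot: [-3.142, -0.0, 1.759]
wrist_force: [0.2, 0.5, -2.2]
width: 0.0343
```

Emit:
{"fn": "step_arm", "kwargs": {
  "increments": "0 0 0.05 0 0 0; 0 0 0 0 0 0; 0 0 0 0 0 0"
}}

```text
time: 8.35
tool_pos: [0.5975, -0.0725, 0.0682]
ee_rot: [3.141, 0.0, 1.759]
wrist_force: [-2.1, -0.5, -0.7]
width: 0.0338
```

Emit:
{"fn": "step_arm", "kwargs": {
  "increments": "0 0 0.05 0 0 0; 0 0 0 0 0 0; 0 0 0 0 0 0"
}}

```text
time: 8.65
tool_pos: [0.5975, -0.0725, 0.0681]
ee_rot: [3.141, 0.0, 1.759]
wrist_force: [-3.3, 0.8, 3.5]
width: 0.0337
```

Emit:
{"fn": "step_arm", "kwargs": {
  "increments": "0 0 0 0 0 0; 0 0 0 0 0 0; 0 0 0 0 0 0; 0 0 0 0 0 0; 0 0 0 0 0 0",
  "claw": -1
}}

```text
time: 9.15
tool_pos: [0.5976, -0.0725, 0.067]
ee_rot: [-3.142, -0.0, 1.759]
wrist_force: [0.9, 0.6, -0.3]
width: 0.0702
```

Emit:
{"fn": "step_arm", "kwargs": {
  "increments": "0 0 -1.5 0 0 0; 0 0 -3 0 0 0; 0 0 -4 0 0 0; 0 0 -4 0 0 0; 0 0 -4 0 0 0"
}}

```text
time: 9.65
tool_pos: [0.5974, -0.0725, 0.2353]
ee_rot: [3.14, 0.001, 1.759]
wrist_force: [0.3, 0.3, -0.5]
width: 0.0936
```

```bash
python3 - <<'E'
from h import *
o=get_obs();im=snapshot('wrist');cv2.imwrite('pics/w3.png',im[:,:,::-1]);print(o['time'],o['tool_pos'],o['ee_rot'],o['wrist_force'])
np.save('w3.npy',np.r_[o['tool_pos'],o['ee_rot']])
C=cam('wrist',o)
Q=np.array([vw(p) for p in ([114,32,70],[114,-32,70],[111,17,86],[111,-17,86],[81,17,86],[81,-17,86],[64,32,70],[64,-32,70])])
print(proj(Q,C).round(1))
cv2.imwrite('pics/w3c.png',cv2.resize(im[100:350,180:400,::-1],None,fx=2.4,fy=2.4,interpolation=cv2.INTER_CUBIC))
E
```

```text
9.65 [ 0.59743681 -0.07246112  0.23531527] [3.14000151e+00 5.63073109e-04 1.75884452e+00] [ 0.3235431   0.32279118 -0.49458829]
[[314.6 210.5]
 [253.4 210.6]
 [301.1 212. ]
 [267.1 212. ]
 [301.5 182.5]
 [266.6 182.5]
 [315.8 162.7]
 [252.2 162.8]]
```

View pics/w3c.png

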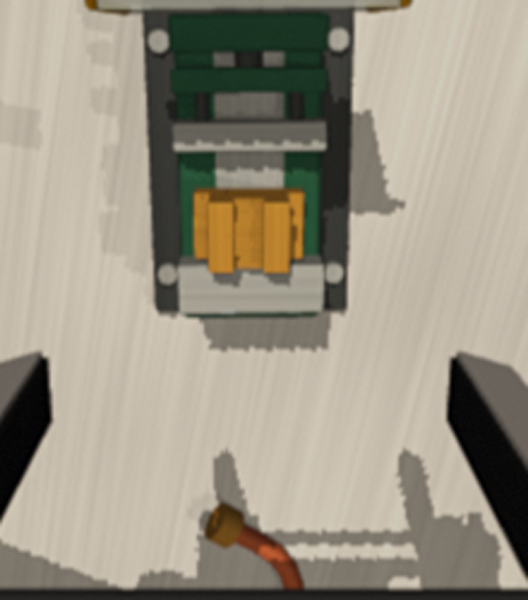

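Valve stands square and central on the bed, ~3 mm from the fixed jaw (lug tops at crop (208–292,200–272)). Now swing to the crank side with lean 0.65 rad.

```bash
python3 - <<'E'
from h import *
plan(vw([-110,-15,235]),Rlean(.65),3.5)
r=Rlean(.65);g=vw([-31,-15,33]);z=r.apply([0,0,1]);print('end',g+hold_point_z*z,'pre',g+z*(hold_point_z-.08), r.as_euler('xyz'))
E
```

```text
3.45 -0.29 0.13 0.002 -0.107 -0.001; 3.45 -0.29 -0.24 0.002 -0.107 -0.001; 3.4 -0.29 -0.61 0.002 -0.107 -0.001; 3.32 -0.29 -0.97 0.002 -0.107 -0.001; 3.2 -0.29 -1.32 0.002 -0.107 -0.001
3.04 -0.29 -1.65 0.002 -0.107 -0.001
end [0.56144434 0.03839922 0.01803362] pre [0.55235942 0.08595411 0.08172033] [-3.14159265  0.65        1.75956265]
```

Emit:
{"fn": "step_arm", "kwargs": {
  "increments": "3.45 -0.29 0.13 0 -0.107 0; 3.45 -0.29 -0.24 0 -0.107 0; 3.4 -0.29 -0.61 0 -0.107 0; 3.32 -0.29 -0.97 0 -0.107 0; 3.2 -0.29 -1.32 0 -0.107 0"
}}

```text
time: 10.2
tool_pos: [0.5508, 0.0959, 0.2283]
ee_rot: [3.136, 0.538, 1.756]
wrist_force: [1.3, 0.6, -1.1]
width: 0.0939
```

Emit:
{"fn": "step_arm", "kwargs": {
  "increments": "3.04 -0.29 -1.65 0 -0.107 0; 0 0 0 0 0 0; 0 0 0 0 0 0; 0 0 0 0 0 0"
}}

```text
time: 10.6
tool_pos: [0.5423, 0.1271, 0.2258]
ee_rot: [3.139, 0.641, 1.756]
wrist_force: [-0.6, 1.1, -0.1]
width: 0.0938
```

```bash
python3 - <<'E'
from h import *
o=get_obs();print(o['tool_pos'],o['ee_rot'],o['joint_positions'].round(2))
r=Rlean(.65);g=vw([-31,-15,33]);z=r.apply([0,0,1])
plan(g+z*(hold_point_z-.08),r,3)
im=snapshot('wrist');cv2.imwrite('pics/w4.png',im[:,:,::-1])
print(proj([vw(p) for p in ([-48,-15,33],[-8,-15,33],[-20,50,187],[-20,-50,187])],cam('wrist',o)).round(1))
E
```

```text
[0.54225201 0.12709419 0.2257852 ] [3.13893541 0.6412852  1.75578416] [ 0.49  0.22  1.32 -0.62  1.78  0.23]
0.87 0.03 2.35 0 -0.001 -0.001; 0.87 0.03 2.34 0 -0.001 -0.001; 0.88 0.03 2.34 0 -0.001 -0.001; 0.88 0.04 2.34 0 -0.001 -0.001; 0.89 0.04 2.34 0 -0.001 -0.001
0.89 0.04 2.34 0 -0.001 -0.001
[[285.6 127.4]
 [285.5 155.4]
 [363.6 271.8]
 [245.3 272.2]]
```

View pics/w4.png

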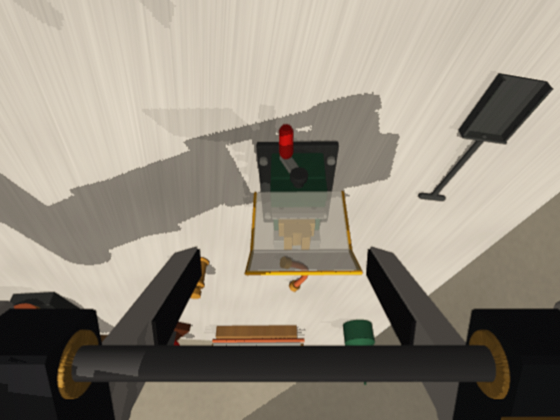

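Handle seen at (286,127)-(286,157), matching the prediction; guard rim at row 272, between the fingers' view but below them. Approach.

Emit:
{"fn": "step_arm", "kwargs": {
  "increments": "0.87 0.03 2.35 0 0 0; 0.87 0.03 2.34 0 0 0; 0.88 0.03 2.34 0 0 0; 0.88 0.04 2.34 0 0 0; 0.89 0.04 2.34 0 0 0"
}}

```text
time: 11.15
tool_pos: [0.5508, 0.0912, 0.1049]
ee_rot: [3.138, 0.641, 1.752]
wrist_force: [0.3, 0.8, 0.7]
width: 0.0938
```

Emit:
{"fn": "step_arm", "kwargs": {
  "increments": "0.89 0.04 2.34 0 0 0; 0 0 0 0 0 0; 0 0 0 0 0 0; 0 0 0 0 0 0; 0 0 0 0 0 0"
}}

```text
time: 11.65
tool_pos: [0.5528, 0.0875, 0.0825]
ee_rot: [3.137, 0.641, 1.756]
wrist_force: [-0.3, 0.5, -0.3]
width: 0.0939
```

```bash
python3 - <<'E'
from h import *
o=get_obs();print(o['tool_pos'],o['ee_rot'],o['wrist_force'])
r=Rlean(.65);g=vw([-31,-15,33]);z=r.apply([0,0,1])
plan(g+z*hold_point_z,r,2)
E
```

```text
[0.55276519 0.08750079 0.0825009 ] [3.13678347 0.64112457 1.75552585] [-0.28015743  0.5403645  -0.31995153]
-0.03 -0.02 1.63 0 -0.002 -0.001; -0.03 -0.02 1.63 0 -0.002 -0.001; -0.02 -0.02 1.63 0 -0.002 -0.001; -0.02 -0.02 1.63 0 -0.002 -0.001; -0.02 -0.01 1.63 0 -0.002 -0.001
```

Emit:
{"fn": "step_arm", "kwargs": {
  "increments": "-0.03 -0.02 1.8 0 -0.002 0; -0.03 -0.02 1.8 0 -0.002 0; -0.02 -0.02 1.8 0 -0.002 0; -0.02 -0.02 1.6 0 -0.002 0; -0.02 -0.01 1.1 0 -0.002 0"
}}

```text
time: 12.15
tool_pos: [0.5601, 0.0378, 0.0161]
ee_rot: [3.141, 0.652, 1.758]
wrist_force: [-0.1, 0.6, 0.4]
width: 0.0942
```

Emit:
{"fn": "step_arm", "kwargs": {
  "increments": "0 0 0 0 0 0; 0 0 0 0 0 0; 0 0 0 0 0 0; 0 0 0 0 0 0; 0 0 0 0 0 0",
  "claw": 1
}}

```text
time: 12.65
tool_pos: [0.5604, 0.0387, 0.017]
ee_rot: [3.14, 0.652, 1.758]
wrist_force: [1.2, -0.7, 0.1]
width: 0.0575
```

Emit:
{"fn": "step_arm", "kwargs": {
  "increments": "0 0 0 0 0 0; 0 0 0 0 0 0; 0 0 0 0 0 0; 0 0 0 0 0 0; 0 0 0 0 0 0"
}}

```text
time: 13.15
tool_pos: [0.5606, 0.0383, 0.0165]
ee_rot: [3.14, 0.652, 1.759]
wrist_force: [4.0, 0.1, -0.4]
width: 0.0176
```

Emit:
{"fn": "step_arm", "kwargs": {
  "increments": "0 0 0 0 0 0; 0 0 0 0 0 0; 0 0 0 0 0 0"
}}

```text
time: 13.45
tool_pos: [0.5609, 0.0384, 0.0168]
ee_rot: [3.139, 0.652, 1.758]
wrist_force: [3.6, 0.8, -0.5]
width: 0.0152
```

```bash
cat >> h.py <<'E'
def handle():
    o=get_obs();r=R.from_euler('xyz',o['ee_rot']);g=o['tool_pos']-hold_point_z*r.apply([0,0,1])
    d=g-[V[0],V[1],0];c,s=np.cos(V[2]),np.sin(V[2]);v=np.array([d[0]*c+d[1]*s,-d[0]*s+d[1]*c,d[2]])*1e3
    return o,v,np.arctan2(-v[1],v[2]-61),np.hypot(v[1],v[2]-61)
E
python3 - <<'E'
from h import *
o,*q=handle();print(q,o['ee_rot'],o['wrist_force'],o['width'],o['time'])
E
```

```text
[array([-31.12720824, -15.53001376,  31.73466482]), np.float64(2.6537170594227915), np.float64(33.130668130269235)] [3.13917671 0.65182535 1.75819897] [ 3.62923412  0.82144759 -0.48644811] 0.015222473022584986 13.45
```

```bash
python3 - <<'E'
from h import *
a=2.654+np.arange(16)*2*np.pi/15;y=-3.2*np.sin(a);z=3.2*np.cos(a)
P=np.c_[-.605*z,y,-.796*z];P=P.round(2);D=np.diff(P,axis=0).round(2);print(D.sum(0))
for i in range(0,15,5):print('; '.join(' '.join('%g'%v for v in r)+' 0 0 0' for r in D[i:i+5]))
E
```

```text
[4.44089210e-16 4.44089210e-16 1.11022302e-16]
0.22 1.28 0.29 0 0 0; -0.11 1.32 -0.15 0 0 0; -0.43 1.13 -0.56 0 0 0; -0.67 0.74 -0.88 0 0 0; -0.79 0.23 -1.04 0 0 0
-0.78 -0.33 -1.03 0 0 0; -0.63 -0.82 -0.83 0 0 0; -0.38 -1.17 -0.5 0 0 0; -0.06 -1.33 -0.07 0 0 0; 0.28 -1.25 0.36 0 0 0
0.56 -0.95 0.74 0 0 0; 0.75 -0.5 0.98 0 0 0; 0.8 0.05 1.06 0 0 0; 0.72 0.58 0.95 0 0 0; 0.52 1.02 0.68 0 0 0
```

Emit:
{"fn": "step_arm", "kwargs": {
  "increments": "0.22 1.28 0.29 0 0 0; -0.11 1.32 -0.15 0 0 0; -0.43 1.13 -0.56 0 0 0; -0.67 0.74 -0.88 0 0 0; -0.79 0.23 -1.04 0 0 0"
}}

```text
time: 13.95
tool_pos: [0.6068, 0.0475, 0.0443]
ee_rot: [-3.141, 0.65, 1.761]
wrist_force: [2.2, 0.7, -5.6]
width: 0.0153
```

```bash
python3 - <<'E'
from h import *
o,*q=handle();print(q,o['ee_rot'],o['wrist_force'],o['wrist_torque'],o['width'],o['time'])
E
```

```text
[array([-31.47726375,  31.27440564,  59.27555148]), np.float64(-1.6258798378065342), np.float64(31.321911996372464)] [-3.14079083  0.6502936   1.76087981] [ 2.1871103   0.65719117 -5.57586132] [0.84106968 0.02908083 0.14364346] 0.015337005205152557 13.95
```

Emit:
{"fn": "step_arm", "kwargs": {
  "increments": "-0.78 -0.33 -1.03 0 0 0; -0.63 -0.82 -0.83 0 0 0; -0.38 -1.17 -0.5 0 0 0; -0.06 -1.33 -0.07 0 0 0; 0.28 -1.25 0.36 0 0 0"
}}

```text
time: 14.45
tool_pos: [0.5588, 0.038, 0.0728]
ee_rot: [3.135, 0.652, 1.757]
wrist_force: [14.4, -3.6, -12.0]
width: 0.0152
```

Emit:
{"fn": "step_arm", "kwargs": {
  "increments": "0.56 -0.95 0.74 0 0 0; 0.75 -0.5 0.98 0 0 0; 0.8 0.05 1.06 0 0 0; 0.72 0.58 0.95 0 0 0; 0.52 1.02 0.68 0 0 0"
}}

```text
time: 14.95
tool_pos: [0.56, 0.038, 0.0169]
ee_rot: [-3.141, 0.654, 1.759]
wrist_force: [0.3, 2.6, 10.2]
width: 0.0153
```

```bash
python3 - <<'E'
from h import *
o,*q=handle();print(q,o['ee_rot'],o['wrist_force'],o['wrist_torque'],o['width'],o['time'])
E
```

```text
[array([-30.92934246, -16.50207048,  31.8359177 ]), np.float64(2.626673080217195), np.float64(33.50913347827751)] [-3.14131662  0.65373411  1.7587305 ] [ 0.34573369  2.55291645 10.21425044] [-0.43873967 -0.22762544  0.1904721 ] 0.015323744680707466 14.95
```

Emit:
{"fn": "step_arm", "kwargs": {
  "increments": "0.22 1.28 0.29 0 0 0; -0.11 1.32 -0.15 0 0 0; -0.43 1.13 -0.56 0 0 0; -0.67 0.74 -0.88 0 0 0; -0.79 0.23 -1.04 0 0 0"
}}

```text
time: 15.45
tool_pos: [0.6067, 0.0475, 0.0431]
ee_rot: [-3.139, 0.65, 1.762]
wrist_force: [2.1, 1.9, -6.0]
width: 0.0151
```

Emit:
{"fn": "step_arm", "kwargs": {
  "increments": "-0.78 -0.33 -1.03 0 0 0; -0.63 -0.82 -0.83 0 0 0; -0.38 -1.17 -0.5 0 0 0; -0.06 -1.33 -0.07 0 0 0; 0.28 -1.25 0.36 0 0 0"
}}

```text
time: 15.95
tool_pos: [0.5587, 0.0379, 0.0727]
ee_rot: [3.136, 0.652, 1.758]
wrist_force: [13.4, -2.6, -11.5]
width: 0.015
```

Emit:
{"fn": "step_arm", "kwargs": {
  "increments": "0.56 -0.95 0.74 0 0 0; 0.75 -0.5 0.98 0 0 0; 0.8 0.05 1.06 0 0 0; 0.72 0.58 0.95 0 0 0; 0.52 1.02 0.68 0 0 0"
}}

```text
time: 16.45
tool_pos: [0.5598, 0.0379, 0.017]
ee_rot: [-3.141, 0.654, 1.759]
wrist_force: [0.2, 3.7, 10.5]
width: 0.015
```

```bash
python3 - <<'E'
from h import *
o,*q=handle();print(q,o['wrist_force'],o['width'],o['time'])
im=snapshot('top');cv2.imwrite('pics/t2.png',im[:,:,::-1])
im=snapshot('wrist');cv2.imwrite('pics/w5.png',im[:,:,::-1])
a=cv2.resize(cv2.imread('pics/t2.png')[195:260,265:355],None,fx=6,fy=6,interpolation=cv2.INTER_CUBIC);cv2.imwrite('pics/t2c.png',a)
E
```

```text
[array([-30.89669214, -16.64744813,  31.94848162]), np.float64(2.621238676005913), np.float64(33.48325326346268)] [ 0.20782413  3.70326832 10.4778686 ] 0.015010137951950471 16.45
```

View pics/t2c.png

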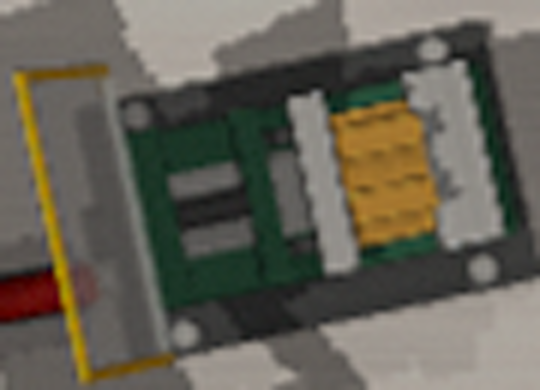

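Top view: sliding jaw front edge ~(325,95)-(357,268), the valve between the jaws and just about nipped, square. Angle now ≈15.2 rad (nip calculated 15.1); 7 more steps.

Emit:
{"fn": "step_arm", "kwargs": {
  "increments": "0.22 1.28 0.29 0 0 0; -0.11 1.32 -0.15 0 0 0; -0.43 1.13 -0.56 0 0 0; -0.67 0.74 -0.88 0 0 0; -0.79 0.23 -1.04 0 0 0"
}}

```text
time: 17.05
tool_pos: [0.6067, 0.0476, 0.043]
ee_rot: [-3.14, 0.65, 1.762]
wrist_force: [2.9, 1.3, -6.6]
width: 0.0153
```

Emit:
{"fn": "step_arm", "kwargs": {
  "increments": "-0.78 -0.33 -1.03 0 0 0; -0.63 -0.82 -0.83 0 0 0; -0.05 -0.1 -0.06 0 0 0; 0 0 0 0 0 0; 0 0 0 0 0 0"
}}

```text
time: 17.55
tool_pos: [0.5939, 0.0449, 0.0711]
ee_rot: [3.14, 0.653, 1.758]
wrist_force: [-0.4, 3.4, 2.6]
width: 0.0152
```

```bash
python3 - <<'E'
from h import *
o,*q=handle();print(q,o['wrist_force'],o['width'],o['time'])
im=snapshot('top');cv2.imwrite('pics/t3.png',im[:,:,::-1])
a=cv2.resize(cv2.imread('pics/t3.png')[195:260,265:355],None,fx=6,fy=6,interpolation=cv2.INTER_CUBIC);cv2.imwrite('pics/t3c.png',a)
E
```

```text
[array([-31.30451119,  18.0593428 ,  86.01753544]), np.float64(-0.6252517992146298), np.float64(30.85477178314376)] [-0.3809318   3.42548928  2.64708504] 0.01524781759526161 17.55
```

View pics/t3c.png

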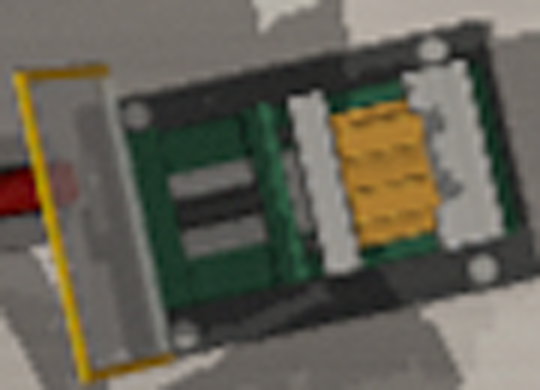

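Jaw and valve unmoved while the carriage advanced half a turn (angle ≈18.22 vs nip 15.1): springs loaded. Release and back off.

Emit:
{"fn": "step_arm", "kwargs": {
  "increments": "0 0 0 0 0 0; 0 0 0 0 0 0; 0 0 0 0 0 0; 0 0 0 0 0 0; 0 0 0 0 0 0",
  "claw": -1
}}

```text
time: 18.1
tool_pos: [0.5937, 0.0444, 0.0697]
ee_rot: [-3.141, 0.652, 1.759]
wrist_force: [-0.4, -0.7, -0.3]
width: 0.0516
```

Emit:
{"fn": "step_arm", "kwargs": {
  "increments": "0 0 -1.5 0 0 0; 0 0 -3 0 0 0; 0 0 -4 0 0 0; 0 0 -4 0 0 0; 0 0 -3 0 0 0"
}}

```text
time: 18.6
tool_pos: [0.5764, 0.1392, 0.1967]
ee_rot: [3.137, 0.651, 1.757]
wrist_force: [0.3, -0.4, -0.7]
width: 0.0916
```

Emit:
{"fn": "step_arm", "kwargs": {
  "increments": "0 0 0 0 0 0; 0 0 0 0 0 0; 0 0 0 0 0 0"
}}

```text
time: 18.9
tool_pos: [0.5755, 0.1362, 0.1913]
ee_rot: [-3.138, 0.653, 1.761]
wrist_force: [0.3, 0.1, -0.2]
width: 0.0938
```

```bash
python3 - <<'E'
from h import *
o=get_obs();print(o['time'],o['tool_pos'],o['wrist_force'],o['width'])
im=snapshot('wrist');cv2.imwrite('pics/w6.png',im[:,:,::-1])
im=snapshot('top');cv2.imwrite('pics/t4.png',im[:,:,::-1])
t=cv2.resize(cv2.imread('pics/t4.png')[195:260,260:355],None,fx=4,fy=4,interpolation=cv2.INTER_CUBIC)
w=cv2.resize(cv2.imread('pics/w6.png'),(400,300));h=np.zeros((300,780,3),np.uint8);h[:300,:400]=w;h[:260,400:]=t
cv2.imwrite('pics/f.png',h)
C=cam('wrist',o);A=18.22
print(proj([vw([x,-32*np.sin(A),61+32*np.cos(A)]) for x in(-48,-8)],C)*400/560)
E
```

```text
18.9 [0.57553418 0.13618058 0.19133676] [ 0.30871866  0.08420008 -0.22473625] 0.09382607576416693
[[204.44268897 136.97421972]
 [204.2815205  155.44216474]]
```

View pics/f.png

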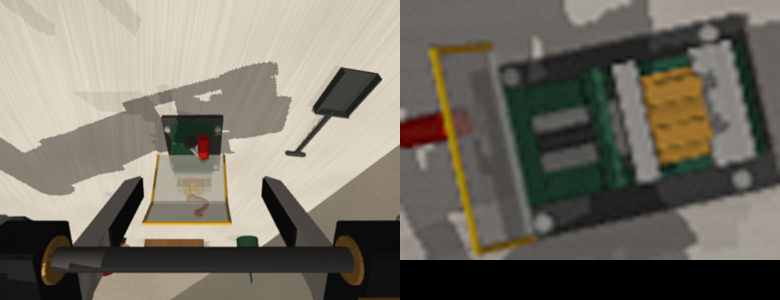

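The handle sits at (204,137–157), as predicted for 18.2 rad, and the valve is square between the jaws. The gripper is clear of everything. Handing in.

```bash
python3 -c "
from bench import *
print(close_job())"
```

```text
the job is handed in; nothing more can be done
None
```

I stood the brass valve flange down on the vise bed, near the middle of the jaws and square to them, and let go of it. I then wound the crank clockwise from about 2.65 to 18.2 rad, which is about half a turn past the calculated nip at 15.1 rad. After that I let go of the crank, backed the gripper clear and handed the job in at about 19 s.

- **Clamping:** in the last half turn the carriage moved forward but the jaw and valve stayed put, so the springs are loaded. By the vise's figures that is about 20 N, well short of bottoming.
- **After release:** the handle stayed where it was left, and the valve sits square between the jaws. The gripper touches nothing, with wrist force under 1 N.
- **Forces:** the highest wrist force I read was about 19 N, while winding. Readings came only at the end of each move.
- **Not measured:** I worked out the clamp force from the crank angle rather than measuring it. I did not re-measure the other items on the desk; nothing was moved near them.

No check failed. The one disagreement is that the circle I measured at the handle was up to 1.5 mm off its 32 mm radius.

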